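# Capacitor in, cover held over its screw holes

### The arm

A 6-joint arm with a two-finger parallel gripper is mounted at the origin on the work surface. World frame = base frame: x ahead of the robot, y to its left, z up, the work surface at z = 0. Lengths are in m, angles in rad, forces in N, time in s.
With the tool pointing down it reaches from about 0.35 to 0.975 m from the base axis. Payload 4.9 kg.
Tool frame: the origin (TCP) lies on the mounting face of the last link; the fingertips stand 173 mm ahead of it and the grasp point (between the pads) lies 155 mm ahead of it; z points along the fingers, y is the direction in which the jaws open and shut (so a half turn about z gives the same grasp; the last joint's range is limited). The gripper opens to 85 mm and grips with 20 to 120 N. Pads are 22 mm wide; open, the fingers measure 114 mm over their backs; the gripper's body (76 mm by 85 mm) begins 54 mm behind the grasp point. The pads swing forward as they close: fully open they stand 13 mm farther back than shut.
Start: joints at [-1.457, 0.053, 1.613, -0, 1.476, -0.119], TCP at [0.144, -0.608, 0.405] pointing down, gripper open.
Joint ranges: [-3.01, 3.01], [-1.01, 2.22], [0.06, 2.58], [-1.02, 4.17], [0.09, 2.62], [-3.14, 3.14]. Speed limits (rad/s): [2.57, 2.57, 3.14, 3.14, 3.14, 3.14].

### API

Orientations are given as a rotation vector (axis times angle).
In Python, from station import ctrl gives the robot as it stands. The module is installed in compiled form; this text tells all that it offers.
- The arm moves only by the tool jog_arm, never from a script. Its argument "steps" is a list of rows, each a list of 2 entries, a list of its own where there are three numbers: the shift along the tool's x, y, z in cm, then the turn, a rotation vector about the tool's x, y, z in degrees. In form: [[[tx, ty, tz], [rx, ry, rz]], ...]. A call has 1 to 8 rows; each row shifts and turns the pose as measured when the row begins, along the tool's axes as they then stand; what a row does not reach is not made up. A row lasts 1/10 s, in which the tool goes at most 50 mm and 8.59 degrees, less where a joint would pass 70% of its speed; a pose out of reach is approached as far as the arm can. A call is refused whole if a number of a shift passes 5 or a number of a turn 8.59, either way. A call with a gripper value outside its range is refused whole. "fingers" is the gripper command: -1 is shut, 1 is fully open, values between are in proportion, set as the call begins (left out, the last holds). The fingers move at their own pace and stop on an object; "grip_force" is the grip in N (left out, the last holds). Time passes only in rows, so rows that do not move let the fingers close. It gives the time, the measured TCP pose, the force and the opening at its end, in the units of the state.
- ctrl.get_obs(): the state, without advancing time (a new reading comes with each control period).
- ctrl.get_image(name): name is "scene" or "top" or "wrist"; returns the picture (420x560x3 uint8, red, green, blue); there is no depth.
- ctrl.camera_info(name): a dict with "K" (3x3 intrinsics, pixels), "camera_from_world" (4x4, takes a point from world to camera coordinates). Camera axes: x right, y up, looking along -z (the intrinsics and any distortion apply to the point x, -y, -z); pixel columns grow to the right and rows downward; lengths in m; the calibration is good to about 2 mm. A picture is of the moment at which its call begins: read the wrist's pose just before it. camera_info takes no time and is no camera call; for the wrist camera it gives the pose at the moment of the call.
- ctrl.finish_job(): hands the job in, once; it reports no verdict.
The state is a dict: "t": time; "q": joint angles; "dq": joint speeds; "effort": joint torques, N m; "tool_pos": TCP position; "tool_rot": TCP orientation; "contact_force": force on the tool from outside, world axes, zero at the start; "wrist_torque": the same for the moment, N m; "opening": finger opening in m.
Only numpy, scipy, OpenCV 4.12 (cv2) and the standard library are available. Lean on these libraries where they do the work, as an engineer would, in place of code of your own. Each camera call takes 0.05 s, during which the arm holds its last target.

### The job

Stand the blue capacitor upright in the yellow clamp ring inside the open power supply and let go of it. Then pick up the teal cover by its handle and hold it level about a centimetre above the four posts, red-marked end over the red terminal block, so that every cover hole is lined up over its threaded hole for the screws. Finish while still holding the cover there, still and touching neither posts nor capacitor; leave everything else on the bench where it is.

Things in the scene. Friction and masses are not known exactly. Their poses are not given: they have to be found in the camera images.
- chassis: Open power-supply chassis, fixed: tray 130 (x) by 180 mm (y), all at most 22 mm high but four steel posts, 16 mm wide, flat tops 80 mm above the bench, each with a dark 6.6 mm threaded hole. Wide post pair (88 mm apart) at the +y end; narrow pair (56 mm) at the -y end, by the red terminal block. Origin under its centre, z up. Left or right of the middle, yaw within 0.4 rad.
- seat (a point): Centre of the clamp ring's floor on the circuit board, in the middle of the chassis, 12 mm above the bench. The yellow ring round it is 10 mm tall, inside 40 mm across, outside 48 mm, and open at the top.
- cover: Loose cover: teal plate 116 (x) by 160 mm (y), 4 mm thick, about 0.35 kg, flat on the bench, black handle up. Four 12 mm through holes in the same trapezium as the posts: wide pair at its +y end, narrow pair at its -y end, which bears a red mark. Origin at the centre of the underside, z up. On the other side of the middle from the chassis, yaw within 0.5 rad.
- cover_grip (a point): Centre of the handle's grip bar, 38 mm above the plate's underside, same axes as the cover. The bar is 12 mm thick (along the cover's x), 80 mm long (along its y) and 12 mm high; 28 mm free under it.
- blue_can_mid (a point): Middle (half-way up) of the blue capacitor: an upright loose cylinder 32 mm across and 50 mm tall (plus two 4 mm terminals on top), about 70 g, standing on the bench near the middle; z up.
- blue_can: The same blue capacitor; origin at the centre of its underside.
- black_can_mid (a point): Middle of the black capacitor, same size and shape as the blue one but not wanted: to be left alone. It and the blue one may stand in each other's place.
- multimeter: Bystander: yellow multimeter, 150 x 78 x 34 mm, lying at the right. Origin under its centre.
- screw_cup: Bystander: small steel cup, 64 mm across, 45 mm tall, at the far side. Origin under its centre.
- tape_roll: Bystander: red roll, 90 mm across, 19 mm high, at the left. Origin under its centre.
- screwdriver: Bystander: screwdriver lying at the far side.
- wrench: Bystander: wrench lying at the far left.
- thread0 (a point): Mouth of a threaded hole on a post's top, 80 mm above the bench, at the end where the holes lie wide apart, local x -44, y +65 mm of the chassis; axes as the chassis.
- cover_hole0 (a point): Centre of the cover hole that belongs over thread0, on the plate's underside, at the end where the holes lie wide apart, local x -44, y +65 mm of the cover.
- thread1 (a point): Mouth of a threaded hole on a post's top, 80 mm above the bench, at the wide end, local x +44, y +65 mm of the chassis; axes as the chassis.
- cover_hole1 (a point): Centre of the cover hole that belongs over thread1, on the plate's underside, at the wide end, local x +44, y +65 mm of the cover.
- thread2 (a point): Mouth of a threaded hole on a post's top, 80 mm above the bench, at the red-marked end where the holes lie close together, local x -28, y -65 mm of the chassis; axes as the chassis.
- cover_hole2 (a point): Centre of the cover hole that belongs over thread2, on the plate's underside, at the red-marked end where the holes lie close together, local x -28, y -65 mm of the cover.
- thread3 (a point): Mouth of a threaded hole on a post's top, 80 mm above the bench, at the red-marked end, local x +28, y -65 mm of the chassis; axes as the chassis.
- cover_hole3 (a point): Centre of the cover hole that belongs over thread3, on the plate's underside, at the red-marked end, local x +28, y -65 mm of the cover.

How it is judged:
By the outcome, as a careful person would: the job done as asked, in the order asked, and still so for the second after the job is handed in, while the arm keeps its last pose, push and grip.
It also fails if it takes over 61 s, if anything falls off the work surface, if the arm or the gripper's body presses on something with over 40 N, if the wrist force passes 120 N, or if a joint passes its speed limit or range.

## Working session

There is one attempt and no reset: what is moved stays moved. The work goes in short steps, Python scripts to look and compute and a tool call to move; the robot and the scene stay as the last step left them, time stands still between calls to the robot, and variables do not carry over. Pictures are saved under pics/ and viewed, and the job is handed in when it is done.

Besides the shell and the picture viewer there is one more tool, called after ">>>" in YAML: its name, and indented under it one key for each argument. jog_arm: Moves the arm, as the interface text tells. Its arguments: {"type":"object","properties":{"steps":{"type":"array","items":{"type":"array"}},"fingers":{"type":"number"},"grip_force":{"type":"number"}},"required":["steps"]}

```bash
mkdir -p pics; python3 - <<'E'
from station import ctrl
import cv2
for n in ["scene","top","wrist"]:
    i=ctrl.camera_info(n); print(n,{k:(v.round(4).tolist() if hasattr(v,'round') else v) for k,v in i.items()})
    cv2.imwrite(f"pics/{n}0.png",ctrl.get_image(n)[:,:,::-1])
o=ctrl.get_obs();print({k:v for k,v in o.items()})
E
```

```text
scene {'K': [[449.4842, 0.0, 282.9568], [0.0, 449.4842, 210.4106], [0.0, 0.0, 1.0]], 'camera_from_world': [[0.2197, 0.9754, -0.0181, -0.1243], [-0.5864, 0.1469, 0.7966, 0.2722], [0.7796, -0.1644, 0.6043, -1.7971], [0.0, 0.0, 0.0, 1.0]]}
top {'K': [[391.2059, 0.0, 277.5798], [0.0, 391.2059, 209.8454], [0.0, 0.0, 1.0]], 'camera_from_world': [[-0.0054, -1.0, 0.0002, 0.0276], [0.9989, -0.0053, 0.0469, -0.554], [-0.0469, 0.0005, 0.9989, -1.2039], [0.0, 0.0, 0.0, 1.0]]}
wrist {'K': [[302.2252, 0.0, 279.911], [0.0, 302.2252, 209.9589], [0.0, 0.0, 1.0]], 'camera_from_world': [[0.2305, -0.9731, -0.0019, -0.6245], [0.9244, 0.2196, -0.3118, 0.0405], [0.3038, 0.0701, 0.9502, -0.3802], [0.0, 0.0, 0.0, 1.0]]}
{'t': 0.15, 'q': array([-1.45698326e+00,  5.32284826e-02,  1.61396633e+00, -2.25070527e-05,
        1.47597210e+00, -1.18994561e-01]), 'dq': array([-0.00016172, -0.00102316, -0.00247628,  0.00038328, -0.00090328,
        0.00049121]), 'effort': array([ 3.12324692e-04, -3.94242740e+01, -3.70721447e+01, -1.56663077e-04,
        4.65991296e-03, -4.51215726e-06]), 'tool_pos': array([ 0.14417217, -0.60793612,  0.40373811]), 'tool_rot': array([-3.11876857e+00, -3.64688590e-01,  2.87714828e-05]), 'contact_force': array([ 1.05656586, -0.46985994,  0.0125018 ]), 'wrist_torque': array([ 0.0398735 , -0.03073153,  0.00544888]), 'opening': 0.08540520001234844}
```

View pics/top0.png

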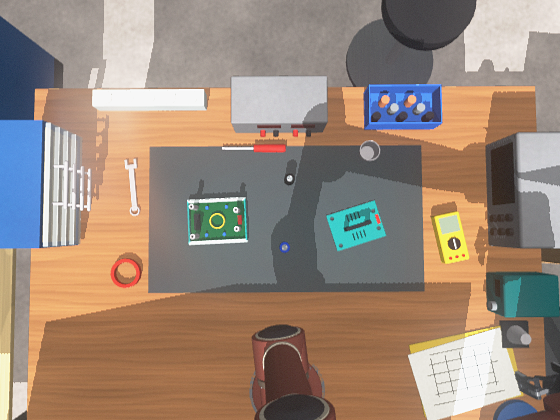

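View pics/scene0.png

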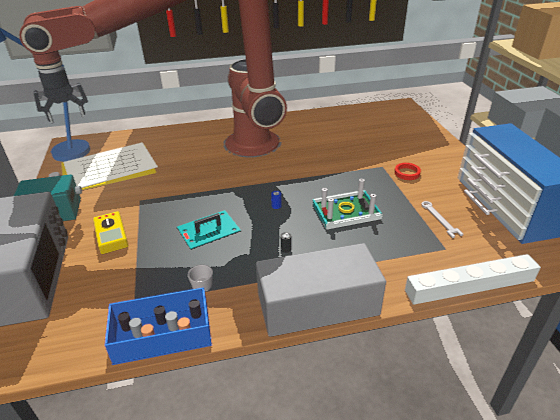

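View pics/wrist0.png

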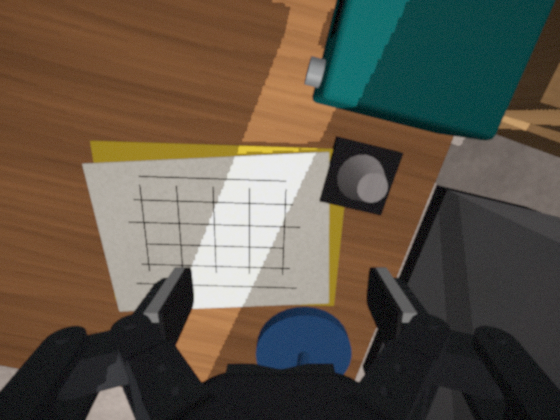

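The top view shows the chassis on the left with its ring near (217,221) and its red block to the right. The cover is near (356,226) with its red mark to the right, the blue can near (285,247) and the black can near (290,179). The wrist view shows only paper at the moment.

```bash
cat > h.py <<'E'
import numpy as np, cv2
from scipy.spatial.transform import Rotation as R
from station import ctrl
def ray(info,uv):
    K=np.array(info["K"]);T=np.array(info["camera_from_world"])
    d=np.linalg.inv(K)@np.array([uv[0],uv[1],1.0]); d=np.array([d[0],-d[1],-d[2]])
    Rm=T[:3,:3]; return -Rm.T@T[:3,3], Rm.T@d
def onz(info,uv,z):
    c,d=ray(info,uv); return c+d*(z-c[2])/d[2]
def proj(info,p):
    K=np.array(info["K"]);T=np.array(info["camera_from_world"])
    c=T[:3,:3]@np.asarray(p)+T[:3,3]; v=K@np.array([c[0],-c[1],-c[2]]); return v[:2]/v[2]
def snap(n,f=None):
    i=ctrl.camera_info(n); im=ctrl.get_image(n)[:,:,::-1].copy()
    if f: cv2.imwrite(f"pics/{f}.png",im)
    return i,im
def blobs(im,lo,hi,amin=20):
    m=cv2.inRange(cv2.cvtColor(im,cv2.COLOR_BGR2HSV),np.array(lo),np.array(hi))
    n,l,s,c=cv2.connectedComponentsWithStats(m)
    return m,[(c[k].round(1).tolist(),s[k].tolist()) for k in range(1,n) if s[k][4]>=amin]
def down(yaw): # tool z down; tool y axis horizontal at angle yaw (jaw dir), 
    y=np.array([np.cos(yaw),np.sin(yaw),0]);z=np.array([0,0,-1.]);x=np.cross(y,z)
    return R.from_matrix(np.c_[x,y,z])
def go(p,yaw):
    o=ctrl.get_obs(); r=R.from_rotvec(o["tool_rot"]); t=down(yaw)
    best=min([t,t*R.from_euler('z',np.pi)],key=lambda q:(r.inv()*q).magnitude())
    print("tool shift cm",(100*r.inv().apply(np.asarray(p)-o["tool_pos"])).round(2),"turn deg",np.degrees((r.inv()*best).as_rotvec()).round(2))
def st():
    o=ctrl.get_obs();r=R.from_rotvec(o["tool_rot"]).as_matrix()
    print("t",round(o["t"],2),"pos",o["tool_pos"].round(4),"x",r[:,0].round(3),"y",r[:,1].round(3),"z",r[:,2].round(3),"F",o["contact_force"].round(1),"open",round(o["opening"],4),"q",o["q"].round(2))
E
python3 - <<'E'
from h import *
i=ctrl.camera_info("top")
im=cv2.imread("pics/top0.png")
for n,lo,hi in [("blue",(110,120,50),(130,255,255)),("yel",(22,150,100),(35,255,255)),("teal",(80,100,80),(95,255,255))]:
    for c,s in blobs(im,lo,hi,15)[1]: 
        if 140<c[0]<430 and 140<c[1]<300: print(n,c,s,onz(i,c,{"blue":.05,"yel":.022,"teal":.004}[n]).round(3))
print(onz(i,(290,179),.05))
st(); go([.36,-.04,.35],0)
r=R.from_rotvec(ctrl.get_obs()["tool_rot"]); T=ctrl.camera_info("wrist")["camera_from_world"]; T=np.array(T); c=-T[:3,:3].T@T[:3,3]
print("cam in tool",r.inv().apply(c-ctrl.get_obs()["tool_pos"]), r.inv().apply(T[:3,:3].T@[0,0,-1]))
E
```

```text
blue [284.0, 246.8] [279, 242, 11, 11, 58] [0.441 0.006 0.05 ]
yel [218.4, 216.1] [210, 213, 15, 10, 34] [0.535 0.207 0.022]
yel [215.5, 224.8] [209, 219, 15, 10, 31] [0.509 0.216 0.022]
teal [245.0, 218.6] [244, 199, 3, 41, 83] [0.528 0.127 0.004]
teal [355.2, 225.4] [326, 200, 60, 51, 1758] [ 0.505 -0.218  0.004]
teal [188.2, 221.3] [187, 202, 3, 40, 68] [0.52  0.304 0.004]
[ 0.64568367 -0.01346604  0.05      ]
t 0.15 pos [ 0.1442 -0.6079  0.4037] x [0.973 0.231 0.   ] y [ 0.231 -0.973 -0.002] z [-0.     0.002 -1.   ] F [ 1.1 -0.5  0. ] open 0.0854 q [-1.46  0.05  1.61 -0.    1.48 -0.12]
tool shift cm [ 34.1  -50.27   5.46] turn deg [-7.000e-02 -7.000e-02 -7.666e+01]
cam in tool [0.07986784 0.00053577 0.03093056] [-3.11942506e-01 -1.15539172e-04  9.50100973e-01]
```

```bash
python3 - <<'E'
from h import *
go([.505,-.19,.40],0)
E
```

```text
tool shift cm [ 44.75 -32.34   0.43] turn deg [-7.000e-02 -7.000e-02 -7.666e+01]
```

>>> jog_arm:
  steps:
    - [[3.7,-2.7,0],[0,0,0]]
    - [[3.7,-2.7,0],[0,0,0]]
    - [[3.7,-2.7,0],[0,0,0]]
    - [[3.7,-2.7,0],[0,0,0]]
    - [[3.7,-2.7,0],[0,0,0]]
    - [[3.7,-2.7,0],[0,0,0]]
    - [[3.7,-2.7,0],[0,0,0]]
    - [[3.7,-2.7,0],[0,0,0]]

```text
t: 0.95
tool_pos: [0.3867, -0.3233, 0.4005]
tool_rot: [-3.117, -0.346, 0.001]
contact_force: [0.4, -0.2, 0.4]
opening: 0.0854
```

>>> jog_arm:
  steps:
    - [[0,0,0],[0,0,-8.5]]
    - [[0,0,0],[0,0,-8.5]]
    - [[0,0,0],[0,0,-8.5]]
    - [[0,0,0],[0,0,-8.5]]
    - [[0,0,0],[0,0,-8.5]]
    - [[0,0,0],[0,0,-8.5]]
    - [[0,0,0],[0,0,-8.5]]
    - [[0,0,0],[0,0,-8.5]]

```text
t: 1.75
tool_pos: [0.3904, -0.3159, 0.3975]
tool_rot: [-2.369, -2.048, -0.005]
contact_force: [0.1, 0.7, -0.6]
opening: 0.0857
```

```bash
python3 - <<'E'
from h import *
st();go([.505,-.19,.40],0)
E
```

```text
t 1.75 pos [ 0.3904 -0.3159  0.3975] x [0.145 0.989 0.009] y [ 0.989 -0.144 -0.005] z [-0.004  0.009 -1.   ] F [ 0.1  0.7 -0.6] open 0.0857 q [-0.83 -0.24  1.9   0.    1.49 -0.68]
tool shift cm [14.12  9.52 -0.17] turn deg [-0.24 -0.53 -8.31]
```

>>> jog_arm:
  steps:
    - [[3.6,2.2,0],[-0.2,-0.5,-8.3]]
    - [[3.3,2.8,0],[0,0,0]]
    - [[3.3,2.8,0],[0,0,0]]
    - [[3.0,2.8,0],[0,0,0]]
    - [[0,0,0],[0,0,0]]
    - [[0,0,0],[0,0,0]]

```text
t: 2.35
tool_pos: [0.5036, -0.1831, 0.3956]
tool_rot: [-2.216, -2.223, 0.002]
contact_force: [-1.2, -0.0, -0.4]
opening: 0.0855
```

```bash
python3 - <<'E'
from h import *
st();go([.505,-.19,.40],0)
i,im=snap("wrist","w_cover"); np.save("w_cover.npy",i)
E
```

```text
t 2.35 pos [ 0.5036 -0.1831  0.3956] x [-0.003  1.     0.001] y [ 1.     0.003 -0.003] z [-0.003  0.001 -1.   ] F [-1.2 -0.  -0.4] open 0.0855 q [-0.49 -0.16  1.83 -0.    1.47 -0.49]
tool shift cm [-0.69  0.13 -0.44] turn deg [-0.17 -0.05  0.2 ]
```

View pics/w_cover.png

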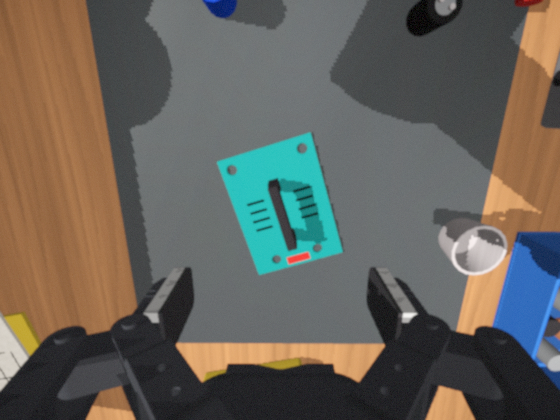

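The wrist view shows the cover with its holes near (231,170), (302,148), (276,259) and (317,247). The red mark is at (298,258) and the handle runs from (274,184) to (291,246).

```bash
cat >> h.py <<'E'
H=np.array([[-44,65],[44,65],[-28,-65],[28,-65]])/1000.
def fit(P): # world xy of 4 holes -> centre,yaw,residuals
    P=np.asarray(P)[:,:2]; a=H-H.mean(0); b=P-P.mean(0)
    yaw=np.arctan2((a[:,0]*b[:,1]-a[:,1]*b[:,0]).sum(),(a*b).sum())
    Rm=np.array([[np.cos(yaw),-np.sin(yaw)],[np.sin(yaw),np.cos(yaw)]])
    c=P.mean(0)-Rm@H.mean(0); return c,yaw,1000*(P-(H@Rm.T+c))
def coverholes(i,im,z):
    m,_=blobs(im,(80,90,50),(98,255,255)); n,l,s,c=cv2.connectedComponentsWithStats(m)
    k=1+np.argmax(s[1:,4]); m=(l==k).astype(np.uint8)
    cs,_=cv2.findContours(m,cv2.RETR_EXTERNAL,cv2.CHAIN_APPROX_NONE); h=cv2.convexHull(max(cs,key=cv2.contourArea))
    f=np.zeros_like(m);cv2.fillConvexPoly(f,h,1); f=cv2.erode(f,np.ones((3,3)))
    n,l,s,c=cv2.connectedComponentsWithStats(((f>0)&(m==0)).astype(np.uint8))
    return [(c[k],s[k]) for k in range(1,n) if s[k][4]>8]
E
python3 - <<'E'
from h import *
i=np.load("w_cover.npy",allow_pickle=True).item(); im=cv2.imread("pics/w_cover.png")
B=coverholes(i,im,.004)
for c,s in B: print(c.round(1),s)
want=[(302,148),(231,170),(317,247),(276,259)]
# world: image right=+x, image up=+y
want=[(231,170),(302,148),(276,259),(317,247)]
px=[min(B,key=lambda b:np.hypot(*(b[0]-w)))[0] for w in want]
P=[onz(i,p,.004) for p in px]
print(np.round(P,4)); c,y,r=fit(P); print(c,y,r.round(1))
for nm in [(274,184),(291,246)]: print(onz(i,nm,.044).round(3))
E
```

```text
[301.8 147.9] [298 144   9   9  63]
[231.8 169.5] [228 166   9   8  55]
[281.7 214.8] [269 180  27  70 655]
[317.  247.2] [314 244   7   7  40]
[298.1 257.6] [286 251  25  14 218]
[276.5 258.5] [273 256   8   6  36]
[[ 0.4445 -0.1707  0.004 ]
 [ 0.528  -0.1447  0.004 ]
 [ 0.4982 -0.2894  0.004 ]
 [ 0.5513 -0.2727  0.004 ]]
[ 0.50549459 -0.21935807] 0.30261930818441396 [[ 0.3 -0.3]
 [-0.1 -0.5]
 [ 0.1  0.4]
 [-0.3  0.4]]
[ 0.496 -0.179  0.044]
[ 0.516 -0.253  0.044]
```

```bash
python3 - <<'E'
from h import *
go([.51,.24,.40],0)
E
```

```text
tool shift cm [42.33  0.77 -0.39] turn deg [-0.15 -0.07  0.15]
```

>>> jog_arm:
  steps:
    - [[4.9,0,0],[0,0,0]]
    - [[4.9,0,0],[0,0,0]]
    - [[4.9,0,0],[0,0,0]]
    - [[4.9,0,0],[0,0,0]]
    - [[4.9,0,0],[0,0,0]]
    - [[4.9,0,0],[0,0,0]]
    - [[4.9,0,0],[0,0,0]]
    - [[4.9,0,0],[0,0,0]]

```text
t: 3.2
tool_pos: [0.5047, 0.2069, 0.3954]
tool_rot: [2.25, 2.19, -0.002]
contact_force: [0.6, -0.5, -0.7]
opening: 0.0855
```

>>> jog_arm:
  steps:
    - [[2,0,0],[0,0,0]]
    - [[0,0,0],[0,0,0]]
    - [[0,0,0],[0,0,0]]

```text
t: 3.5
tool_pos: [0.5048, 0.2291, 0.395]
tool_rot: [2.247, 2.194, -0.003]
contact_force: [0.3, 0.6, 0.2]
opening: 0.0856
```

```bash
python3 - <<'E'
from h import *
st()
i,im=snap("wrist","w_ch"); np.save("w_ch.npy",i)
E
```

```text
t 3.5 pos [0.5048 0.2291 0.395 ] x [ 0.024  1.    -0.002] y [ 1.    -0.024 -0.001] z [-0.001 -0.002 -1.   ] F [0.3 0.6 0.2] open 0.0856 q [ 0.29 -0.11  1.79 -0.    1.46  0.32]
```

View pics/w_ch.png

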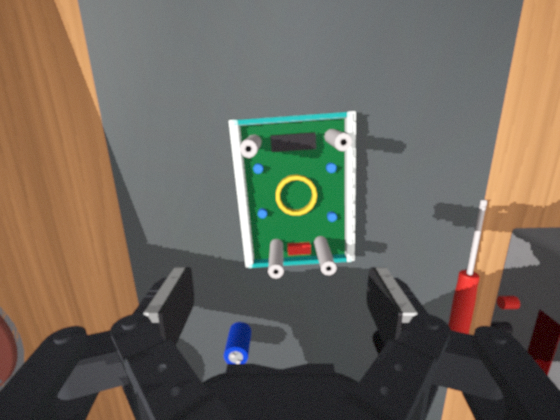

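The wrist view shows the chassis: post holes near (248,148), (343,141), (276,271) and (328,269), the ring at (297,195), and the blue can at (237,345).

```bash
cat >> h.py <<'E'
def darknear(im,w,r=7):
    g=cv2.cvtColor(im,cv2.COLOR_BGR2GRAY).astype(float); u,v=int(round(w[0])),int(round(w[1]))
    p=g[v-r:v+r+1,u-r:u+r+1]; yy,xx=np.mgrid[-r:r+1,-r:r+1]
    wt=np.clip(100-p,0,None)
    n,l,s,c=cv2.connectedComponentsWithStats((wt>0).astype(np.uint8),connectivity=4)
    k=min(range(1,n),key=lambda k:np.hypot(*(c[k]-r))-.0*s[k,4]); wt=wt*(l==k)
    return np.array([u+(wt*xx).sum()/wt.sum(),v+(wt*yy).sum()/wt.sum()]),s[k,4]
E
python3 - <<'E'
from h import *
i=np.load("w_ch.npy",allow_pickle=True).item(); im=cv2.imread("pics/w_ch.png")
P=[]
for w in [(248,148),(343,141),(276,271),(328,269)]:
    p,a=darknear(im,w); print(p.round(1),a); P.append(onz(i,p,.08))
print(np.round(P,4)); c,y,r=fit(P); print(c,y,r.round(1))
m,_=blobs(im,(22,140,90),(35,255,255)); m[:160]=0;m[230:]=0;m[:,:260]=0;m[:,330:]=0
cs,_=cv2.findContours(m,cv2.RETR_EXTERNAL,cv2.CHAIN_APPROX_NONE); e=cv2.fitEllipse(max(cs,key=len)); print(e, onz(i,e[0],.022))
j=cv2.resize(im[100:300,220:370],None,fx=4,fy=3); 
cv2.imwrite("pics/ch_zoom.png",cv2.resize(im[120:290,220:370],None,fx=3.5,fy=3.5))
E
```

```text
[247.9 148.4] 15
[343.2 141.7] 16
[275.4 271.4] 9
[328.2 268.1] 8
[[0.476  0.2754 0.08  ]
 [0.564  0.2794 0.08  ]
 [0.4978 0.1462 0.08  ]
 [0.5537 0.1487 0.08  ]]
[0.52288085 0.21241249] 0.04424356257996592 [[-0.   0. ]
 [ 0.1  0.1]
 [-0.  -0.1]
 [-0.  -0. ]]
((295.84063720703125, 194.91700744628906), (40.43174362182617, 41.8887825012207), 91.10869598388672) [0.52286232 0.21357904 0.022     ]
```

View pics/ch_zoom.png

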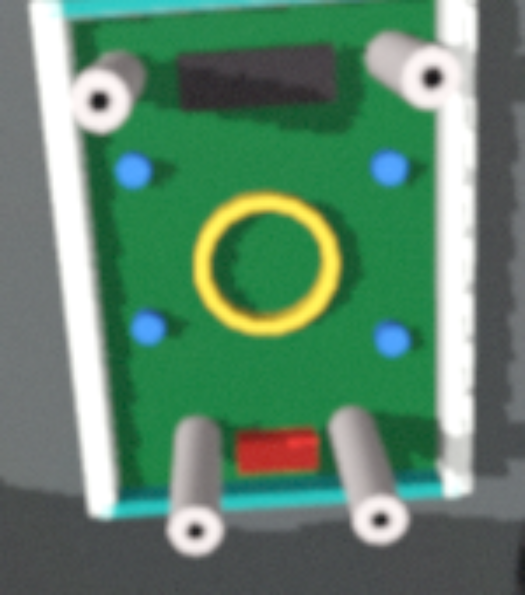

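```bash
python3 - <<'E'
from h import *
go([.441,.006,.32],.044)
E
```

```text
tool shift cm [-22.41  -5.83   7.54] turn deg [-0.03  0.11 -3.94]
```

>>> jog_arm:
  steps:
    - [[-4.5,-1.2,1.5],[0,0,0]]
    - [[-4.5,-1.2,1.5],[0,0,0]]
    - [[-4.5,-1.2,1.5],[0,0,0]]
    - [[-4.5,-1.2,1.5],[0,0,0]]
    - [[-4.0,-1.2,1.5],[0,0,0]]
    - [[0,0,0],[0,0,-3.9]]
    - [[0,0,0],[0,0,0]]
    - [[0,0,0],[0,0,0]]

```text
t: 4.35
tool_pos: [0.435, -0.0062, 0.3188]
tool_rot: [2.19, 2.244, -0.001]
contact_force: [0.3, -0.5, -0.2]
opening: 0.0855
```

```bash
python3 - <<'E'
from h import *
st()
i,im=snap("wrist","w_bl"); np.save("w_bl.npy",i)
E
```

```text
t 4.35 pos [ 0.435  -0.0062  0.3188] x [-0.024  1.    -0.005] y [1.    0.024 0.004] z [ 0.004 -0.005 -1.   ] F [ 0.3 -0.5 -0.2] open 0.0855 q [-0.18 -0.36  2.13 -0.    1.37 -0.21]
```

View pics/w_bl.png

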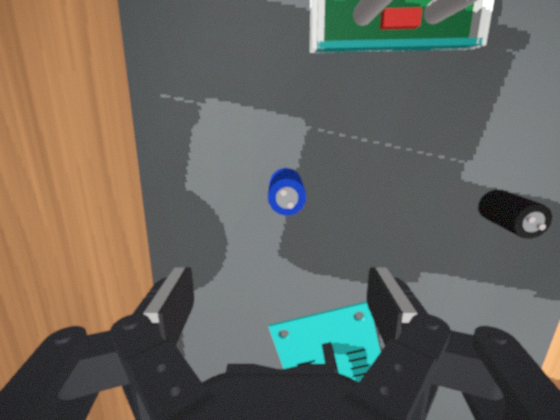

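The blue can's top is near (287,197).

```bash
python3 - <<'E'
from h import *
i=np.load("w_bl.npy",allow_pickle=True).item(); im=cv2.imread("pics/w_bl.png")
m,b=blobs(im,(108,120,40),(130,255,255)); print(b)
roi=np.zeros_like(m); roi[160:225,255:320]=255; m&=roi
cs,_=cv2.findContours(m,cv2.RETR_CCOMP,cv2.CHAIN_APPROX_NONE)
for c in cs:
    if len(c)>10: print(cv2.boundingRect(c),cv2.minEnclosingCircle(c),onz(i,cv2.minEnclosingCircle(c)[0],.05))
# predicted outline check
p=onz(i,cv2.minEnclosingCircle(min([c for c in cs if len(c)>10],key=cv2.contourArea))[0],.05)
for z in (0.05,0): 
  q=np.array([proj(i,[p[0]+.016*np.cos(a),p[1]+.016*np.sin(a),z]) for a in np.linspace(0,6.28,40)]); print(z,q.min(0),q.max(0))
go([p[0],p[1],.185],.044)
E
```

```text
[([286.1, 189.9], [268, 168, 38, 48, 1050])]
(268, 168, 38, 48) ((286.5, 191.5), 23.759307861328125) [0.4409063  0.00986804 0.05      ]
(275, 186, 24, 24) ((286.5, 197.8125), 12.466461181640625) [0.44107097 0.00453837 0.05      ]
0.05 [266.97140127 178.60880591] [306.04466578 216.20907127]
0 [268.84973752 167.22442392] [301.63486617 199.25597062]
tool shift cm [ 1.09  0.56 13.4 ] turn deg [ 0.24  0.28 -1.08]
```

>>> jog_arm:
  steps:
    - [[1.1,0.6,0],[0.2,0.3,-1.1]]
    - [[0,0,3],[0,0,0]]
    - [[0,0,3],[0,0,0]]
    - [[0,0,0],[0,0,0]]
    - [[0,0,0],[0,0,0]]

```text
t: 4.9
tool_pos: [0.4449, 0.0101, 0.2619]
tool_rot: [2.161, 2.274, 0.01]
contact_force: [-0.4, 0.2, 0.2]
opening: 0.0853
```

```bash
python3 - <<'E'
from h import *
st();go([.441,.0046,.19],.044)
E
```

```text
t 4.9 pos [0.4449 0.0101 0.2619] x [-0.051  0.999  0.001] y [0.999 0.051 0.008] z [ 0.008  0.002 -1.   ] F [-0.4  0.2  0.2] open 0.0853 q [-0.15 -0.26  2.15  0.    1.25 -0.2 ]
tool shift cm [-0.53 -0.47  7.18] turn deg [ 0.46 -0.07  0.41]
```

>>> jog_arm:
  steps:
    - [[-0.5,-0.5,0],[0.5,0,0.4]]
    - [[0,0,2],[0,0,0]]
    - [[0,0,2],[0,0,0]]
    - [[0,0,0],[0,0,0]]
    - [[0,0,0],[0,0,0]]

```text
t: 5.4
tool_pos: [0.4434, 0.0049, 0.2296]
tool_rot: [2.164, 2.266, 0.01]
contact_force: [-0.1, -0.2, 0.3]
opening: 0.0851
```

```bash
python3 - <<'E'
from h import *
st();go([.441,.0046,.19],.044)
E
```

```text
t 5.4 pos [0.4434 0.0049 0.2296] x [-0.046  0.999 -0.002] y [0.999 0.046 0.01 ] z [ 0.01  -0.001 -1.   ] F [-0.1 -0.2  0.3] open 0.0851 q [-0.16 -0.22  2.18  0.    1.17 -0.2 ]
tool shift cm [-0.01 -0.28  3.95] turn deg [0.59 0.09 0.11]
```

>>> jog_arm:
  steps:
    - [[0,-0.3,1.5],[0.5,0,0]]
    - [[0,0,1.5],[0,0,0]]
    - [[0,0,0.9],[0.3,0,0]]
    - [[0,0,0],[0,0,0]]
    - [[0,0,0],[0,0,0]]

```text
t: 5.9
tool_pos: [0.442, 0.0042, 0.1925]
tool_rot: [2.168, 2.269, -0.001]
contact_force: [-0.3, 0.5, 0.2]
opening: 0.0854
```

```bash
python3 - <<'E'
from h import *
st();go([.441,.0046,.19],.044)
E
```

```text
t 5.9 pos [0.442  0.0042 0.1925] x [-0.046  0.999 -0.003] y [0.999 0.046 0.002] z [ 0.002 -0.003 -1.   ] F [-0.3  0.5  0.2] open 0.0854 q [-0.16 -0.15  2.19 -0.    1.1  -0.2 ]
tool shift cm [ 0.04 -0.1   0.25] turn deg [0.1  0.18 0.1 ]
```

Close on the can, correcting the last few millimetres first.

>>> jog_arm:
  steps:
    - [[0,-0.1,0.2],[0.1,0.2,0]]
    - [[0,0,0],[0,0,0]]

```text
t: 6.1
tool_pos: [0.4413, 0.0041, 0.1912]
tool_rot: [2.17, 2.271, 0.001]
contact_force: [-0.4, -0.1, 0.2]
opening: 0.0854
```

>>> jog_arm:
  steps:
    - [[0,0,0],[0,0,0]]
    - [[0,0,0],[0,0,0]]
    - [[0,0,0],[0,0,0]]
    - [[0,0,0],[0,0,0]]
    - [[0,0,0],[0,0,0]]
    - [[0,0,0],[0,0,0]]
    - [[0,0,0],[0,0,0]]
    - [[0,0,0],[0,0,0]]
  fingers: -1
  grip_force: 25

```text
t: 6.9
tool_pos: [0.4418, 0.004, 0.1924]
tool_rot: [2.168, 2.27, 0.003]
contact_force: [0.5, -1.0, 0.6]
opening: 0.0313
```

```bash
python3 - <<'E'
from h import *
st()
E
```

```text
t 6.9 pos [0.4418 0.004  0.1924] x [-0.046  0.999 -0.   ] y [0.999 0.046 0.003] z [ 0.003 -0.    -1.   ] F [ 0.5 -1.   0.6] open 0.0313 q [-0.16 -0.15  2.19  0.    1.1  -0.21]
```

>>> jog_arm:
  steps:
    - [[0,0,-3],[0,0,0]]
    - [[0,0,-4],[0,0,0]]
    - [[0,0,-4],[0,0,0]]
    - [[0,0,-3],[0,0,0]]
    - [[0,0,0],[0,0,0]]
    - [[0,0,0],[0,0,0]]

```text
t: 7.5
tool_pos: [0.4399, 0.0042, 0.3341]
tool_rot: [-2.167, -2.269, 0.003]
contact_force: [-0.0, 0.3, -1.9]
opening: 0.0313
```

```bash
python3 - <<'E'
from h import *
st();go([.5229,.213,.33],.044)
snap("wrist","w_lift")
E
```

```text
t 7.5 pos [0.4399 0.0042 0.3341] x [-0.046  0.999  0.001] y [ 0.999  0.046 -0.004] z [-0.004  0.001 -1.   ] F [-0.   0.3 -1.9] open 0.0313 q [-0.16 -0.36  2.1   0.    1.41 -0.21]
tool shift cm [20.47  9.25  0.4 ] turn deg [-0.24 -0.08  0.1 ]
```

View pics/w_lift.png

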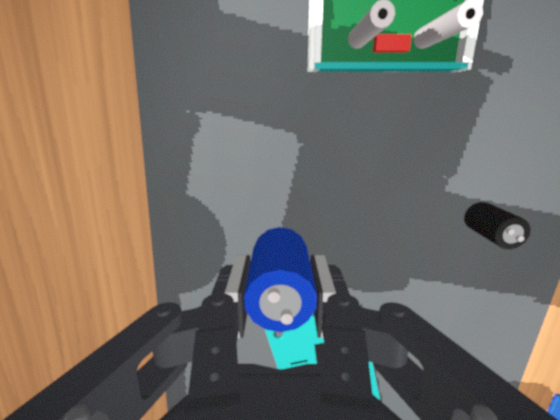

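The can is held upright; its top is at (281,300).

>>> jog_arm:
  steps:
    - [[4,1.8,0],[-0.2,0,0]]
    - [[4,1.8,0],[0,0,0]]
    - [[4,1.8,0],[0,0,0]]
    - [[4,1.8,0],[0,0,0]]
    - [[4,1.8,0],[0,0,0]]
    - [[0,0,0],[0,0,0]]
    - [[0,0,0],[0,0,0]]
    - [[0,0,0],[0,0,0]]

```text
t: 8.35
tool_pos: [0.5204, 0.2138, 0.3149]
tool_rot: [-2.165, -2.255, 0.035]
contact_force: [0.1, 0.0, -0.1]
opening: 0.0312
```

```bash
python3 - <<'E'
from h import *
st();go([.5229,.213,.29],.044)
i,im=snap("wrist","w_ab")
r=R.from_rotvec(ctrl.get_obs()["tool_rot"]);p=ctrl.get_obs()["tool_pos"]
m,b=blobs(im,(108,120,40),(130,255,255),300); print(b)
zt=p[2]-.1424
cs,h=cv2.findContours(m,cv2.RETR_CCOMP,cv2.CHAIN_APPROX_NONE)
for c in cs:
    if len(c)>40: print(cv2.boundingRect(c),onz(i,cv2.minEnclosingCircle(c)[0],zt)-p)
for z in (zt,zt-.05): 
  q=np.array([proj(i,[p[0]+.016*np.cos(a),p[1]+.016*np.sin(a),z]) for a in np.linspace(0,6.28,40)]); print(z,q.min(0),q.max(0))
E
```

```text
t 8.35 pos [0.5204 0.2138 0.3149] x [-0.041  0.999 -0.004] y [ 0.999  0.041 -0.027] z [-0.027 -0.005 -1.   ] F [ 0.1  0.  -0.1] open 0.0312 q [ 0.26 -0.02  1.84  0.    1.35  0.22]
tool shift cm [-0.08  0.32  2.48] turn deg [-1.53  0.24 -0.19]
[([279.8, 277.1], [243, 228, 75, 105, 4754])]
(243, 228, 75, 105) [-0.00419144  0.01145858 -0.1424    ]
(258, 283, 45, 43) [-0.00374195 -0.00052141 -0.1424    ]
0.17237378545276053 [251.78474765 270.87929552] [325.66681617 333.87811576]
0.12237378545276052 [261.4962653  226.60671379] [315.70031719 275.7284463 ]
```

View pics/w_ab.png

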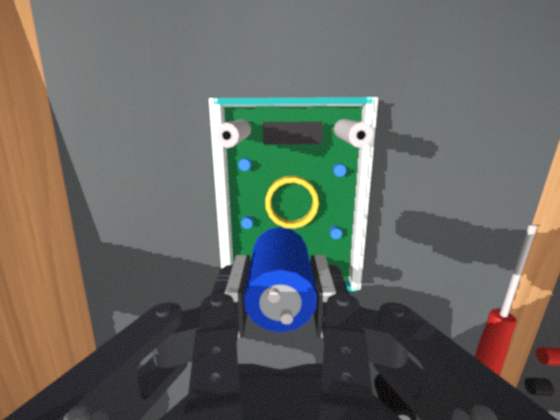

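The can is centred on the tool apart from a 1.5° tilt, with the ring at (291,202) beyond it. I'll level the tool and come in over the ring.

>>> jog_arm:
  steps:
    - [[0,0.2,0],[-1.5,0.2,-0.2]]
    - [[0,0,0.8],[0,0,0]]
    - [[0,0,0],[0,0,0]]
    - [[0,0,0],[0,0,0]]

```text
t: 8.8
tool_pos: [0.5217, 0.2105, 0.3056]
tool_rot: [2.176, 2.264, 0.0]
contact_force: [-0.4, -0.2, -0.1]
opening: 0.0317
```

```bash
python3 - <<'E'
from h import *
st();go([.5229,.2133,.205],.044)
E
```

```text
t 8.8 pos [0.5217 0.2105 0.3056] x [-0.04   0.999 -0.001] y [0.999 0.04  0.001] z [ 0.001 -0.001 -1.   ] F [-0.4 -0.2 -0.1] open 0.0317 q [ 0.25 -0.01  1.85 -0.    1.3   0.21]
tool shift cm [ 0.28  0.12 10.06] turn deg [ 0.06  0.05 -0.26]
```

>>> jog_arm:
  steps:
    - [[0.3,0.1,0],[0,0,-0.2]]
    - [[0,0,2.3],[0,0,0]]
    - [[0,0,2.3],[0,0,0]]
    - [[0,0,2.3],[0,0,0]]
    - [[0,0,0],[0,0,0]]
    - [[0,0,0],[0,0,0]]

```text
t: 9.4
tool_pos: [0.5246, 0.2142, 0.2386]
tool_rot: [2.17, 2.265, 0.01]
contact_force: [0.2, 0.3, -0.2]
opening: 0.0318
```

```bash
python3 - <<'E'
from h import *
st();go([.5229,.2133,.205],.044)
E
```

```text
t 9.4 pos [0.5246 0.2142 0.2386] x [-0.043  0.999  0.001] y [0.999 0.043 0.008] z [ 0.008  0.001 -1.   ] F [ 0.2  0.3 -0.2] open 0.0318 q [ 0.26  0.08  1.88 -0.    1.18  0.21]
tool shift cm [-0.09 -0.2   3.35] turn deg [ 0.47 -0.06 -0.06]
```

>>> jog_arm:
  steps:
    - [[-0.1,-0.1,0],[0.5,0,0]]
    - [[0,0,0.9],[0.1,0,0]]
    - [[0,0,0],[0,0,0]]
    - [[0,0,0],[0,0,0]]

```text
t: 9.8
tool_pos: [0.5251, 0.2137, 0.2333]
tool_rot: [2.173, 2.269, 0.006]
contact_force: [0.8, 0.8, -0.6]
opening: 0.031
```

```bash
python3 - <<'E'
from h import *
st();go([.5229,.2133,.205],.044)
snap("wrist","w_in")
E
```

```text
t 9.8 pos [0.5251 0.2137 0.2333] x [-0.043  0.999  0.002] y [0.999 0.043 0.003] z [ 0.003  0.003 -1.   ] F [ 0.8  0.8 -0.6] open 0.031 q [0.25 0.08 1.88 0.   1.17 0.21]
tool shift cm [-0.03 -0.23  2.82] turn deg [ 0.19 -0.14 -0.04]
```

View pics/w_in.png

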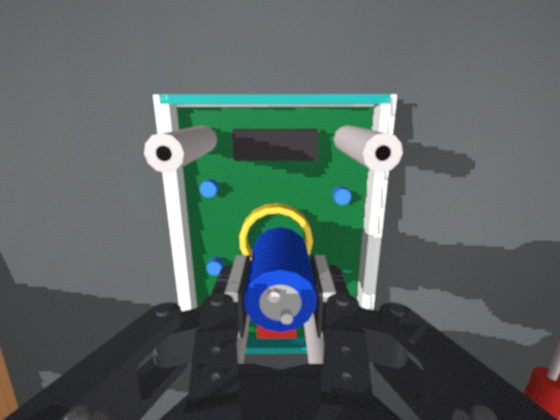

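>>> jog_arm:
  steps:
    - [[0,-0.25,0],[0.2,-0.1,0]]
    - [[0,0,0.7],[0,0,0]]
    - [[0,0,0],[0,0,0]]
    - [[0,0,0],[0,0,0]]

```text
t: 10.25
tool_pos: [0.5223, 0.2136, 0.226]
tool_rot: [-2.173, -2.269, -0.001]
contact_force: [-0.6, 0.1, -0.7]
opening: 0.0315
```

```bash
python3 - <<'E'
from h import *
st();go([.5229,.2133,.205],.044)
E
```

```text
t 10.25 pos [0.5223 0.2136 0.226 ] x [-0.043  0.999  0.001] y [ 0.999  0.043 -0.   ] z [-0.     0.001 -1.   ] F [-0.6  0.1 -0.7] open 0.0315 q [0.26 0.09 1.89 0.   1.16 0.21]
tool shift cm [-0.03  0.06  2.1 ] turn deg [-0.   -0.04 -0.04]
```

>>> jog_arm:
  steps:
    - [[0,0.05,0.6],[0,0,0]]
    - [[0,0,0.6],[0,0,0]]
    - [[0,0,0.4],[0,0,0]]
    - [[0,0,0],[0,0,0]]
    - [[0,0,0],[0,0,0]]

```text
t: 10.75
tool_pos: [0.5226, 0.2135, 0.2078]
tool_rot: [-2.172, -2.268, 0.001]
contact_force: [0.0, -0.5, -0.1]
opening: 0.0313
```

```bash
python3 - <<'E'
from h import *
st();go([.5229,.2133,.205],.044)
snap("wrist","w_in2")
E
```

```text
t 10.75 pos [0.5226 0.2135 0.2078] x [-0.043  0.999  0.   ] y [ 0.999  0.043 -0.001] z [-0.001  0.    -1.   ] F [ 0.  -0.5 -0.1] open 0.0313 q [0.26 0.12 1.9  0.   1.13 0.21]
tool shift cm [-0.02  0.03  0.28] turn deg [-0.08 -0.02 -0.04]
```

View pics/w_in2.png

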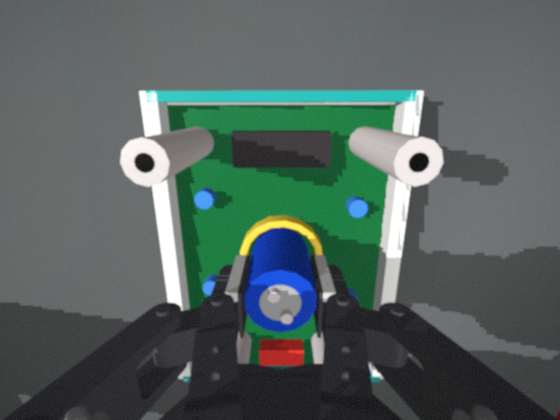

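The can is centred in the ring; its bottom is about 3 mm above the floor.

>>> jog_arm:
  steps:
    - [[0,0,0.2],[0,0,0]]
    - [[0,0,0.15],[0,0,0]]
    - [[0,0,0],[0,0,0]]
    - [[0,0,0],[0,0,0]]

```text
t: 11.2
tool_pos: [0.5229, 0.2136, 0.2046]
tool_rot: [-2.173, -2.268, -0.0]
contact_force: [-0.1, -0.9, 0.3]
opening: 0.0316
```

>>> jog_arm:
  steps:
    - [[0,0,0],[0,0,0]]
    - [[0,0,0],[0,0,0]]
    - [[0,0,0],[0,0,0]]
    - [[0,0,0],[0,0,0]]
  fingers: 0.3

```text
t: 11.6
tool_pos: [0.5233, 0.2137, 0.2056]
tool_rot: [2.173, 2.269, 0.003]
contact_force: [-0.1, -1.1, -0.0]
opening: 0.0553
```

>>> jog_arm:
  steps:
    - [[0,0,-1],[0,0,0]]
    - [[0,0,-3],[0,0,0]]
    - [[0,0,-3],[0,0,0]]
    - [[0,0,-3.5],[0,0,0]]
    - [[0,0,-3.5],[0,0,0]]
    - [[0,0,0],[0,0,0]]
    - [[0,0,0],[0,0,0]]

```text
t: 12.3
tool_pos: [0.5227, 0.2135, 0.3545]
tool_rot: [2.172, 2.268, 0.004]
contact_force: [0.3, -0.6, 0.2]
opening: 0.0555
```

```bash
python3 - <<'E'
from h import *
st();go([.507,-.18,.34],.3026)
i,im=snap("wrist","w_rel")
E
```

```text
t 12.3 pos [0.5227 0.2135 0.3545] x [-0.043  0.999  0.001] y [0.999 0.043 0.002] z [ 0.002  0.001 -1.   ] F [ 0.3 -0.6  0.2] open 0.0555 q [ 0.26 -0.06  1.81  0.    1.39  0.21]
tool shift cm [-39.24  -3.27   1.4 ] turn deg [  0.13  -0.05 -14.86]
```

View pics/w_rel.png

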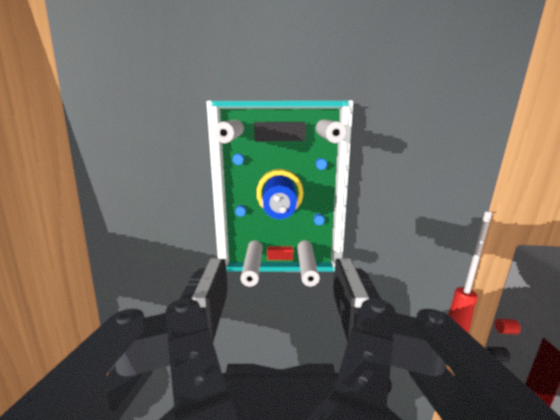

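The blue can now stands upright and free inside the ring at (280,197). I'll refine the chassis pose from this view.

```bash
python3 - <<'E'
from h import *
i=ctrl.camera_info("wrist");im=cv2.imread("pics/w_rel.png")
P=[]
for w in [(223,132),(336,132),(250,279),(309,279)]:
    p,a=darknear(im,w); print(p.round(1),a); P.append(onz(i,p,.08))
c,y,r=fit(P); print(c,y,r.round(1))
E
```

```text
[223.1 132.2] 27
[335.7 132. ] 27
[249.2 278.4] 15
[310.3 278.3] 13
[0.52356369 0.21241953] 0.04476984120610777 [[-0.2  0.1]
 [ 0.1  0.1]
 [-0.  -0.1]
 [ 0.1 -0.2]]
```

>>> jog_arm:
  steps:
    - [[-4.7,-0.4,0],[0,0,0]]
    - [[-4.7,-0.4,0],[0,0,0]]
    - [[-4.7,-0.4,0],[0,0,0]]
    - [[-4.7,-0.4,0],[0,0,0]]
    - [[-4.7,-0.4,0],[0,0,0]]
    - [[-4.7,-0.4,0],[0,0,0]]
    - [[-4.7,-0.4,0],[0,0,0]]
    - [[-4.7,-0.4,0],[0,0,0]]

```text
t: 13.15
tool_pos: [0.5051, -0.1707, 0.3438]
tool_rot: [-2.15, -2.274, 0.005]
contact_force: [1.8, 1.0, 0.1]
opening: 0.0557
```

>>> jog_arm:
  steps:
    - [[0,0,0],[0,0,-7.4]]
    - [[0,0,0],[0,0,-7.4]]
    - [[0,0,0],[0,0,0]]
    - [[0,0,0],[0,0,0]]
  fingers: 1

```text
t: 13.55
tool_pos: [0.5026, -0.1773, 0.3378]
tool_rot: [-1.84, -2.519, 0.006]
contact_force: [0.2, -0.7, -0.7]
opening: 0.0853
```

```bash
python3 - <<'E'
from h import *
st();go([.507,-.19,.34],.3026)
i,im=snap("wrist","w_cv2"); np.save("w_cv2.npy",i)
for c,s in coverholes(i,im,.004): print(c.round(1),s)
E
```

```text
t 13.55 pos [ 0.5026 -0.1773  0.3378] x [-0.304  0.953  0.015] y [ 0.952  0.304 -0.016] z [-0.02  0.01 -1.  ] F [ 0.2 -0.7 -0.7] open 0.0853 q [-0.48 -0.11  1.89 -0.    1.39 -0.79]
tool shift cm [-1.34  0.03 -0.24] turn deg [-0.92 -0.87  0.38]
[233.  173.3] [228 169  11  10  82]
[319.1 174.2] [315 169  10  11  80]
[274.7 241.9] [270 200  11  85 854]
[251.3 285.2] [248 282   8   7  47]
[300.  285.9] [296 283   9   7  51]
[275.5 291.5] [262 287  28  10 274]
```

View pics/w_cv2.png

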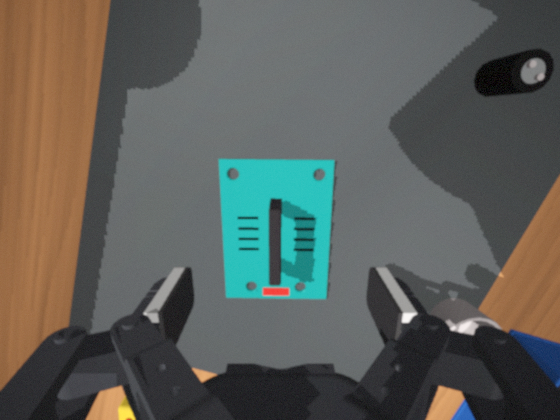

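The cover lies straight in the tool frame, with the handle bar from (275,200) to (275,285).

```bash
python3 - <<'E'
from h import *
i=np.load("w_cv2.npy",allow_pickle=True).item()
c,y,r=fit([onz(i,p,.004) for p in [(233.,173.3),(319.1,174.2),(251.3,285.2),(300.,285.9)]]); print(c,y,r.round(1))
go([c[0],c[1],.27],y)
E
```

```text
[ 0.50537481 -0.21920965] 0.3020777444551768 [[ 0.4 -0.3]
 [-0.1 -0.5]
 [ 0.   0.5]
 [-0.3  0.4]]
tool shift cm [-4.19 -0.91  6.72] turn deg [-0.94 -0.87  0.44]
```

>>> jog_arm:
  steps:
    - [[-2,-0.5,0],[-0.9,-0.9,0.4]]
    - [[-2,-0.4,0],[0,0,0]]
    - [[0,0,3],[0,0,0]]
    - [[0,0,3],[0,0,0]]
    - [[0,0,0],[0,0,0]]
    - [[0,0,0],[0,0,0]]

```text
t: 14.2
tool_pos: [0.5077, -0.2194, 0.2771]
tool_rot: [1.865, 2.527, -0.0]
contact_force: [0.1, -0.4, 0.4]
opening: 0.0858
```

```bash
python3 - <<'E'
from h import *
st();go([.5054,-.2193,.191],.3022)
E
```

```text
t 14.2 pos [ 0.5077 -0.2194  0.2771] x [-0.295  0.956 -0.001] y [0.956 0.295 0.   ] z [ 0.001 -0.001 -1.   ] F [ 0.1 -0.4  0.4] open 0.0858 q [-0.54 -0.    1.89 -0.    1.25 -0.84]
tool shift cm [ 0.09 -0.22  8.61] turn deg [ 0.03  0.07 -0.17]
```

>>> jog_arm:
  steps:
    - [[0.1,-0.2,0],[0,0,-0.2]]
    - [[0,0,2.2],[0,0,0]]
    - [[0,0,2.2],[0,0,0]]
    - [[0,0,0],[0,0,0]]
    - [[0,0,0],[0,0,0]]

```text
t: 14.7
tool_pos: [0.5084, -0.2205, 0.2412]
tool_rot: [1.852, 2.521, 0.001]
contact_force: [-0.4, 0.1, 0.4]
opening: 0.0856
```

```bash
python3 - <<'E'
from h import *
st();go([.5054,-.2193,.191],.3022)
E
```

```text
t 14.7 pos [ 0.5084 -0.2205  0.2412] x [-0.299  0.954 -0.011] y [0.954 0.299 0.009] z [ 0.012 -0.008 -1.   ] F [-0.4  0.1  0.4] open 0.0856 q [-0.54  0.04  1.91 -0.    1.17 -0.85]
tool shift cm [ 0.26 -0.29  5.02] turn deg [0.52 0.61 0.08]
```

>>> jog_arm:
  steps:
    - [[0.2,-0.3,0.8],[0.5,0.6,0]]
    - [[0,0,1.2],[0,0,0]]
    - [[0,0,1.2],[0.2,0.2,0]]
    - [[0,0,0.8],[0,0,0]]
    - [[0,0,0],[0,0,0]]
    - [[0,0,0],[0,0,0]]

```text
t: 15.3
tool_pos: [0.5059, -0.22, 0.2017]
tool_rot: [-1.859, -2.531, 0.0]
contact_force: [0.2, -0.6, -0.4]
opening: 0.0853
```

```bash
python3 - <<'E'
from h import *
st();go([.5054,-.2193,.191],.3022)
snap("wrist","w_cv3")
E
```

```text
t 15.3 pos [ 0.5059 -0.22    0.2017] x [-0.299  0.954  0.   ] y [ 0.954  0.299 -0.001] z [-0.001  0.    -1.   ] F [ 0.2 -0.6 -0.4] open 0.0853 q [-0.55  0.1   1.93 -0.    1.12 -0.85]
tool shift cm [ 0.09 -0.02  1.07] turn deg [-0.04 -0.03  0.1 ]
```

View pics/w_cv3.png

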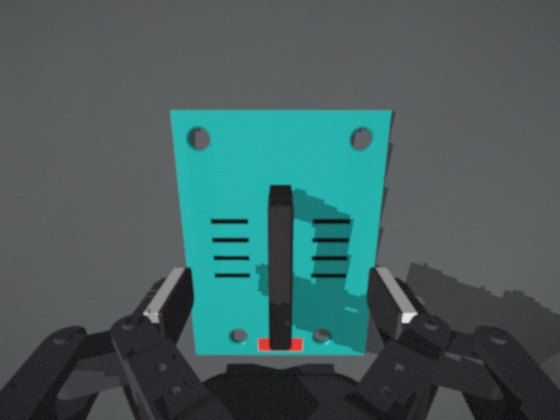

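The handle bar is centred between the pads (column 281). I'll lower 1 cm and grip.

>>> jog_arm:
  steps:
    - [[0.1,0,0.6],[0,0,0.1]]
    - [[0,0,0.5],[0,0,0]]
    - [[0,0,0],[0,0,0]]
    - [[0,0,0],[0,0,0]]

```text
t: 15.75
tool_pos: [0.5058, -0.2191, 0.1904]
tool_rot: [1.862, 2.53, -0.0]
contact_force: [-0.2, -0.9, -0.4]
opening: 0.0853
```

>>> jog_arm:
  steps:
    - [[0,0,0],[0,0,0]]
    - [[0,0,0],[0,0,0]]
    - [[0,0,0],[0,0,0]]
    - [[0,0,0],[0,0,0]]
    - [[0,0,0],[0,0,0]]
    - [[0,0,0],[0,0,0]]
    - [[0,0,0],[0,0,0]]
    - [[0,0,0],[0,0,0]]
  fingers: -1
  grip_force: 100

```text
t: 16.55
tool_pos: [0.5062, -0.2194, 0.1913]
tool_rot: [1.861, 2.529, -0.0]
contact_force: [-0.6, 0.6, 0.4]
opening: 0.0102
```

```bash
python3 - <<'E'
from h import *
st();go([.5054,-.2193,.191],.3022)
E
```

```text
t 16.55 pos [ 0.5062 -0.2194  0.1913] x [-0.298  0.955 -0.002] y [0.955 0.298 0.001] z [ 0.001 -0.001 -1.   ] F [-0.6  0.6  0.4] open 0.0102 q [-0.54  0.11  1.93 -0.    1.09 -0.85]
tool shift cm [ 0.03 -0.07  0.03] turn deg [ 0.05  0.1  -0.  ]
```

>>> jog_arm:
  steps:
    - [[0,0,-1],[0,0,0]]
    - [[0,0,-2],[0,0,0]]
    - [[0,0,-4],[0,0,0]]
    - [[0,0,-4],[0,0,0]]
    - [[0,0,-4],[0,0,0]]
    - [[0,0,0],[0,0,0]]
    - [[0,0,0],[0,0,0]]

```text
t: 17.25
tool_pos: [0.5033, -0.2176, 0.342]
tool_rot: [-1.855, -2.521, 0.003]
contact_force: [-0.2, -0.6, -4.4]
opening: 0.01
```

```bash
python3 - <<'E'
from h import *
st();go([.5234,.2125,.34],.0445)
i,im=snap("wrist","w_cvl"); np.save("w_cvl.npy",i)
for c,s in coverholes(i,im,.004): print(c.round(1),s)
E
```

```text
t 17.25 pos [ 0.5033 -0.2176  0.342 ] x [-0.297  0.955  0.009] y [ 0.955  0.298 -0.009] z [-0.011  0.006 -1.   ] F [-0.2 -0.6 -4.4] open 0.01 q [-0.54 -0.08  1.85 -0.    1.38 -0.85]
tool shift cm [40.46 14.72  0.43] turn deg [-0.55 -0.44 14.76]
[194.  140.9] [184 130  21  23 381]
[365.2 140.8] [355 130  21  23 374]
[279.8 269. ] [ 211  191  139  119 6175]
[225.3 227.9] [208 227  37   3 104]
[334. 228.] [316 227  37   3 111]
[227.  247.5] [210 247  35   2  70]
[332.8 247.7] [315 246  37   4 119]
[199.8 304.5] [189 302  21   7  80]
[359.5 303.9] [351 302  21   6  70]
```

View pics/w_cvl.png

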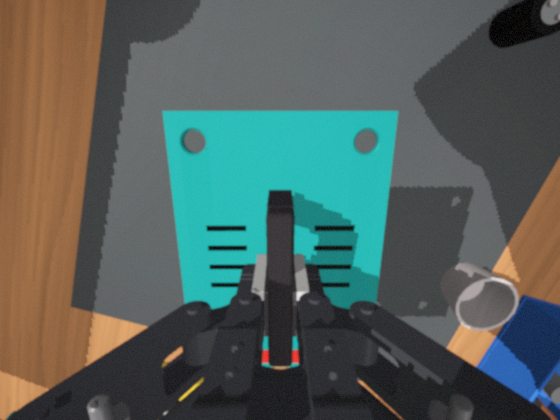

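```bash
python3 - <<'E'
from h import *
i=np.load("w_cvl.npy",allow_pickle=True).item(); o=ctrl.get_obs()
r=R.from_rotvec(o["tool_rot"])
def intool(uv,zt):
    c,d=ray(i,uv); c=r.inv().apply(c-o["tool_pos"]); d=r.inv().apply(d); return c+d*(zt-c[2])/d[2]
for uv in [(194,140.9),(365.2,140.8)]:
    print([intool(uv,z).round(4).tolist() for z in (.1853,.1873,.1893)])
E
```

```text
[[0.0657, -0.0435, 0.1853], [0.0655, -0.0441, 0.1873], [0.0654, -0.0446, 0.1893]]
[[0.0658, 0.0419, 0.1853], [0.0656, 0.0424, 0.1873], [0.0654, 0.043, 0.1893]]
```

>>> jog_arm:
  steps:
    - [[4.3,1.55,0],[-0.5,-0.4,0]]
    - [[4.3,1.55,0],[0,0,0]]
    - [[4.3,1.55,0],[0,0,0]]
    - [[4.3,1.55,0],[0,0,0]]
    - [[4.3,1.55,0],[0,0,0]]
    - [[0,0,0],[0,0,0]]

```text
t: 17.9
tool_pos: [0.5106, 0.0173, 0.3294]
tool_rot: [-1.859, -2.51, 0.009]
contact_force: [-0.2, -0.5, -3.4]
opening: 0.0103
```

```bash
python3 - <<'E'
from h import *
st();go([.5234,.2125,.34],.0445)
E
```

```text
t 17.9 pos [0.5106 0.0173 0.3294] x [-0.292  0.956  0.011] y [ 0.956  0.292 -0.016] z [-0.018  0.006 -1.   ] F [-0.2 -0.5 -3.4] open 0.0103 q [-0.11 -0.16  1.95  0.    1.38 -0.41]
tool shift cm [18.31  6.9  -0.96] turn deg [-0.98 -0.53 14.41]
```

>>> jog_arm:
  steps:
    - [[4.2,1.6,-0.6],[-0.8,-0.5,0]]
    - [[4.2,1.6,-0.5],[0,0,0]]
    - [[4.2,1.6,-0.5],[0,0,0]]
    - [[4.2,1.6,-0.5],[0,0,0]]
    - [[0,0,0],[0,0,0]]
    - [[0,0,0],[-0.5,0,7.2]]
    - [[0,0,0],[0,0,7.2]]
    - [[0,0,0],[0,0,0]]

```text
t: 18.7
tool_pos: [0.5194, 0.2014, 0.3316]
tool_rot: [-2.17, -2.253, 0.029]
contact_force: [-0.6, 0.6, -3.7]
opening: 0.0102
```

```bash
python3 - <<'E'
from h import *
st();go([.5234,.2125,.32],.0445)
E
```

```text
t 18.7 pos [0.5194 0.2014 0.3316] x [-0.037  0.999 -0.003] y [ 0.999  0.037 -0.023] z [-0.023 -0.004 -1.   ] F [-0.6  0.6 -3.7] open 0.0102 q [ 0.24 -0.05  1.84  0.    1.37  0.2 ]
tool shift cm [1.1  0.47 1.15] turn deg [-1.31  0.18 -0.42]
```

>>> jog_arm:
  steps:
    - [[1.1,0.4,0],[-1.3,0.2,-0.4]]
    - [[0,0,0],[0,0,0]]
    - [[0,0,0],[0,0,0]]

```text
t: 19.0
tool_pos: [0.5229, 0.2119, 0.328]
tool_rot: [-2.165, -2.274, 0.005]
contact_force: [-0.6, -0.0, -3.1]
opening: 0.0101
```

```bash
python3 - <<'E'
from h import *
st();go([.5234,.2125,.32],.0445)
i,im=snap("wrist","w_p1"); np.save("w_p1.npy",i)
for c,s in coverholes(i,im,.004): print(c.round(1),s)
snap("scene","s1")
im=cv2.imread("pics/s1.png"); cv2.imwrite("pics/s1z.png",cv2.resize(im[130:250,250:420],None,fx=4,fy=4))
E
```

```text
t 19.0 pos [0.5229 0.2119 0.328 ] x [-0.049  0.999 -0.001] y [ 0.999  0.049 -0.004] z [-0.004 -0.001 -1.   ] F [-0.6 -0.  -3.1] open 0.0101 q [ 0.25 -0.03  1.83 -0.    1.35  0.2 ]
tool shift cm [0.06 0.06 0.8 ] turn deg [-0.2   0.05  0.24]
[207.5 111. ] [203 111  10   1  10]
[355.5 111. ] [350 111  12   1  12]
[194.3 141. ] [184 130  23  23 388]
[364.5 140.9] [354 131  22  21 371]
[279.9 269.1] [ 211  192  139  118 6155]
[224.7 227.7] [208 227  37   3  87]
[334.3 228. ] [316 227  37   3 109]
[227.  247.5] [210 247  35   2  70]
[333.1 247.9] [315 246  37   4 116]
[199.7 304.5] [189 302  21   7  81]
[359.7 304. ] [351 302  21   6  68]
```

View pics/w_p1.png

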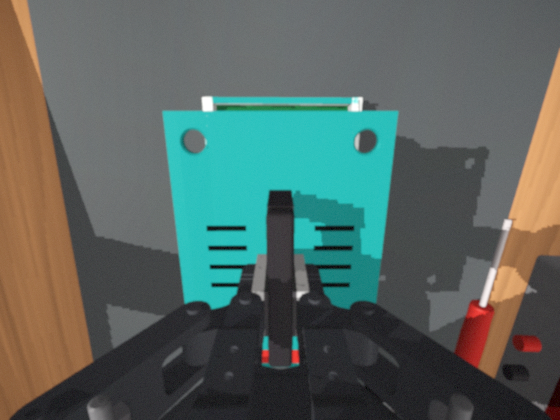

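View pics/s1z.png

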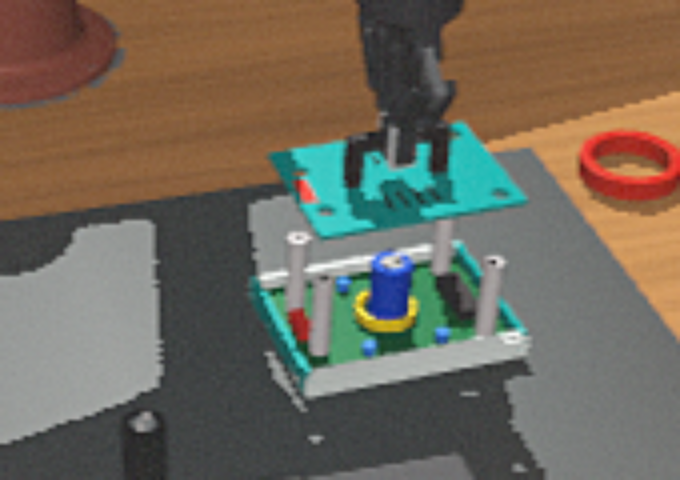

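The cover is held over the chassis with its red end on the red-block side, and the blue can stands upright below. Next I'll check the plate's tilt in the grip from the widths between its edges.

```bash
cat >> h.py <<'E'
def platepose(i,im,o,rows=None):
    """plate top seen by wrist: edge lines -> depth at rows, in tool frame"""
    m,_=blobs(im,(80,90,50),(98,255,255)); L=[];Rr=[]
    for v in range(140,290,2):
        u=np.flatnonzero(m[v]); u=u[(u>140)&(u<420)]
        L.append((u.min()-.5,v)); Rr.append((u.max()+.5,v))
    fl=np.polyfit(*np.array(L)[:,::-1].T,1); fr=np.polyfit(*np.array(Rr)[:,::-1].T,1)
    print("edge rms",np.std(np.array(L)[:,0]-np.polyval(fl,np.array(L)[:,1])).round(2),np.std(np.array(Rr)[:,0]-np.polyval(fr,np.array(Rr)[:,1])).round(2))
    r=R.from_rotvec(o["tool_rot"]);out=[]
    for v in (115,160,205,250,295):
        q=[]
        for f in (fl,fr):
            c,d=ray(i,(np.polyval(f,v),v)); q.append(r.inv().apply(d))
        c=r.inv().apply(c-o["tool_pos"])
        s=.116/abs((q[0]-q[1])[1])
        out.append((c+s*(q[0]+q[1])/2)); 
    out=np.array(out); k=np.polyfit(out[:,0],out[:,2],1); ky=np.polyfit(out[:,0],out[:,1],1)
    print("mid line in tool mm",(out*1000).round(1).tolist()); print("pitch deg",np.degrees(k[0]).round(2),"z at x=0",k[1].round(4),"yaw deg",np.degrees(ky[0]).round(2),"y0",ky[1].round(4))
E
python3 - <<'E'
from h import *
i=np.load("w_p1.npy",allow_pickle=True).item()
platepose(i,cv2.imread("pics/w_p1.png"),ctrl.get_obs())
i=np.load("w_cvl.npy",allow_pickle=True).item()
o=dict(tool_rot=np.array(R.from_matrix(np.c_[[-.297,.955,.009],[.955,.298,-.009],[-.011,.006,-1.]]).as_rotvec()),tool_pos=np.array([.5033,-.2176,.342]))
platepose(i,cv2.imread("pics/w_cvl.png"),o)
E
```

```text
edge rms 0.32 0.33
mid line in tool mm [[77.5, -0.1, 186.7], [55.5, -0.1, 186.6], [31.3, -0.2, 186.6], [4.7, -0.2, 186.5], [-24.8, -0.3, 186.5]]
pitch deg 0.1 z at x=0 0.1865 yaw deg 0.12 y0 -0.0002
edge rms 0.29 0.34
mid line in tool mm [[77.5, -0.2, 186.7], [55.5, -0.2, 186.5], [31.3, -0.1, 186.4], [4.7, -0.1, 186.3], [-24.7, -0.1, 186.1]]
pitch deg 0.3 z at x=0 0.1863 yaw deg -0.09 y0 -0.0001
```

The plate is level in the grip, with pitch about 0.1–0.3°, yaw about 0.1° and centre offset under 1 mm. Next is the descent.

>>> jog_arm:
  steps:
    - [[0.05,0.05,0.8],[-0.2,0,0.2]]
    - [[0,0,1],[0,0,0]]
    - [[0,0,1],[0,0,0]]
    - [[0,0,0],[0,0,0]]
    - [[0,0,0],[0,0,0]]

```text
t: 19.6
tool_pos: [0.5233, 0.212, 0.2974]
tool_rot: [2.171, 2.27, -0.001]
contact_force: [0.1, 0.8, -2.1]
opening: 0.0102
```

```bash
python3 - <<'E'
from h import *
st();go([.5235,.2122,.281],.0445)
E
```

```text
t 19.6 pos [0.5233 0.212  0.2974] x [-0.045  0.999 -0.001] y [ 0.999  0.045 -0.   ] z [ 0.    -0.001 -1.   ] F [ 0.1  0.8 -2.1] open 0.0102 q [ 0.25  0.    1.85 -0.    1.29  0.21]
tool shift cm [0.02 0.03 1.64] turn deg [-0.    0.06  0.01]
```

>>> jog_arm:
  steps:
    - [[0,0,0.6],[0,0,0]]
    - [[0,0,0.6],[0,0,0]]
    - [[0,0,0.3],[0,0,0]]
    - [[0,0,0],[0,0,0]]
    - [[0,0,0],[0,0,0]]

```text
t: 20.1
tool_pos: [0.5234, 0.212, 0.2813]
tool_rot: [2.171, 2.27, -0.0]
contact_force: [0.5, -0.5, -3.3]
opening: 0.01
```

```bash
python3 - <<'E'
from h import *
st();go([.5235,.2122,.281],.0445)
i,im=snap("wrist","w_p2"); np.save("w_p2.npy",i)
platepose(i,im,ctrl.get_obs())
cv2.imwrite("pics/w_p2z.png",cv2.resize(im[95:195,150:410],None,fx=3,fy=3))
_,s=snap("scene","s2"); cv2.imwrite("pics/s2z.png",cv2.resize(s[130:250,250:420],None,fx=4,fy=4))
_,s=snap("top","t2"); cv2.imwrite("pics/t2z.png",cv2.resize(s[170:270,160:280],None,fx=5,fy=5))
E
```

```text
t 20.1 pos [0.5234 0.212  0.2813] x [-0.045  0.999 -0.001] y [0.999 0.045 0.   ] z [ 0.001 -0.001 -1.   ] F [ 0.5 -0.5 -3.3] open 0.01 q [ 0.25  0.02  1.86 -0.    1.26  0.21]
tool shift cm [0.02 0.01 0.03] turn deg [0.03 0.05 0.01]
edge rms 0.32 0.32
mid line in tool mm [[77.6, -0.0, 186.3], [55.5, -0.1, 186.3], [31.3, -0.1, 186.4], [4.7, -0.1, 186.4], [-24.9, -0.2, 186.4]]
pitch deg -0.06 z at x=0 0.1864 yaw deg 0.09 y0 -0.0002
```

View pics/w_p2z.png

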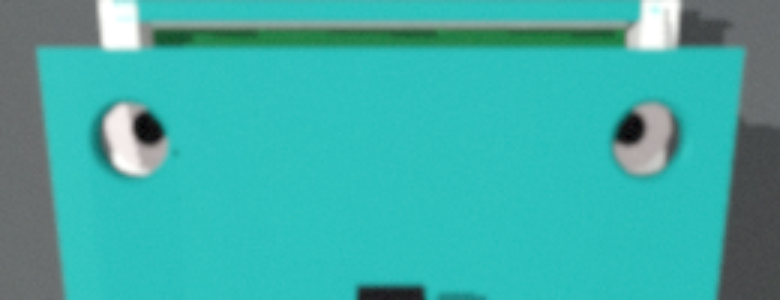

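View pics/s2z.png

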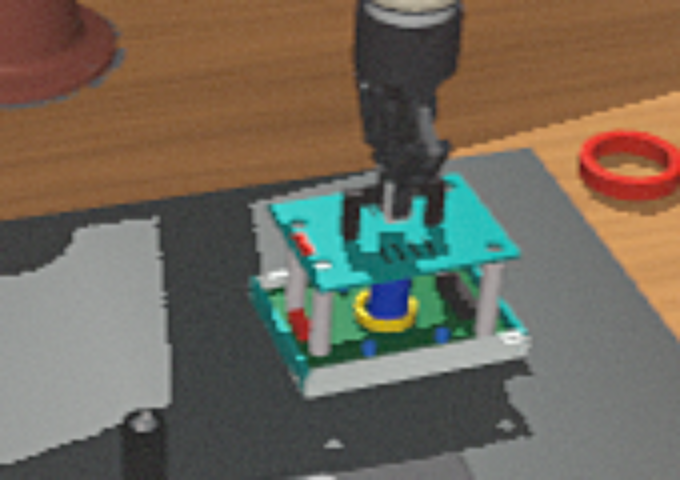

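View pics/t2z.png

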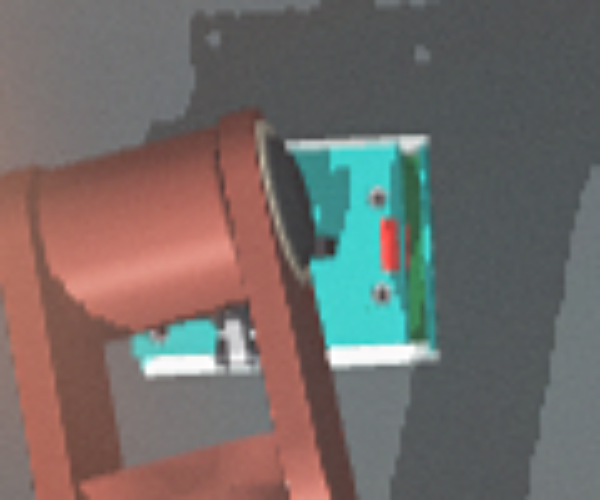

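Both views show the dark threads through the cover holes: wrist zoom at (148,127) and (628,127), top zoom at (377,197) and (381,293). The plate sits just above the posts with its red end on the red-block side. Now the offsets in numbers.

```bash
python3 - <<'E'
from h import *
i=np.load("w_p2.npy",allow_pickle=True).item(); im=cv2.imread("pics/w_p2.png"); o=ctrl.get_obs()
zt=o["tool_pos"][2]-.1866
r=R.from_rotvec(o["tool_rot"])
def local(d): return (1000*np.array([[np.cos(.0445),np.sin(.0445)],[-np.sin(.0445),np.cos(.0445)]])@d[:2]).round(1)
for n,w,hx,hy in [("0",(150+148/3,95+127/3),-.044,.065),("1",(150+628/3,95+127/3),.044,.065)]:
    t,a=darknear(im,w,5); T=onz(i,t,.08)
    m,_=blobs(im,(80,90,50),(98,255,255)); 
    B=coverholes(i,im,0); c,s=min(B,key=lambda b:np.hypot(*(b[0]-w)))
    Hh=onz(i,c,zt); print("wrist",n,t.round(1),a,c.round(1),s,"hole-thread mm (chassis axes)",local(Hh-T),"T",T.round(4),"H",Hh.round(4))
i=ctrl.camera_info("top"); im=cv2.imread("pics/t2.png")
for n,w in [("3",(160+377/5,170+197/5)),("2",(160+381/5,170+293/5))]:
    t,a=darknear(im,w,2); T=onz(i,t,.08)
    B=coverholes(i,im,0); c,s=min(B,key=lambda b:np.hypot(*(b[0]-w))); Hh=onz(i,c,zt)
    print("top",n,t.round(1),a,c.round(1),s,local(Hh-T),T.round(4),Hh.round(4))
j=cv2.imread("pics/t2.png")[200:236,225:252]; cv2.imwrite("pics/t2zz.png",cv2.resize(j,None,fx=16,fy=16,interpolation=cv2.INTER_NEAREST))
E
```

```text
wrist 0 [198.8 137.5] 86 [193.9 141.3] [184 129  22  25 416] hole-thread mm (chassis axes) [ 1.3 -0.6] T [0.4759 0.2753 0.08  ] H [0.4772 0.2747 0.095 ]
wrist 1 [359.6 137.7] 90 [365.1 141.1] [354 129  22  24 388] hole-thread mm (chassis axes) [-1.  -0.4] T [0.5643 0.2791 0.08  ] H [0.5633 0.2787 0.095 ]Traceback (most recent call last):
  File "<stdin>", line 14, in <module>
ValueError: min() iterable argument is empty
```

```bash
python3 - <<'E'
from h import *
st(); i,im=snap("top")
cv2.imwrite("pics/t3zz.png",cv2.resize(im[200:236,225:252],None,fx=16,fy=16,interpolation=cv2.INTER_NEAREST))
for n,p in [(k,[.5234+np.cos(.0445)*h[0]-np.sin(.0445)*h[1],.2125+np.sin(.0445)*h[0]+np.cos(.0445)*h[1],.08]) for k,h in enumerate(H)]: print(n,proj(i,p).round(1), proj(i,[p[0],p[1],.095]).round(1))
st(); print(abs(ctrl.get_obs()["dq"]).max())
E
```

```text
t 20.25 pos [0.5235 0.212  0.2816] x [-0.045  0.999 -0.001] y [0.999 0.045 0.001] z [ 0.001 -0.001 -1.   ] F [ 1.2 -0.9 -3.1] open 0.0103 q [ 0.25  0.02  1.86 -0.    1.26  0.21]
0 [192.1 235.7] [191.  235.8]
1 [190.9 205.7] [189.8 205.4]
2 [236.2 228. ] [235.6 228. ]
3 [235.3 209. ] [234.8 208.7]
t 20.3 pos [0.5235 0.212  0.2817] x [-0.045  0.999 -0.001] y [0.999 0.045 0.001] z [ 0.001 -0.001 -1.   ] F [ 0.3 -0.3 -3.1] open 0.0098 q [ 0.25  0.02  1.86 -0.    1.26  0.21]
0.0015135479424190983
```

View pics/t3zz.png

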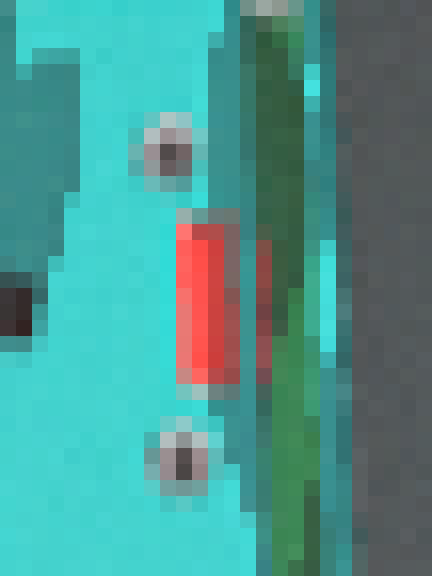

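The top view shows dark threads centred in both red-end holes, at about (235,209) and (236,228). The arm is still, so I'll hand in.

```bash
python3 - <<'E'
from h import *
print(ctrl.finish_job()); st()
E
```

```text
the job is handed in; nothing more can be done
None
the job is handed in; nothing more can be done
```

The job is handed in at about 20 s of the 61 s allowed. The blue capacitor stands upright and released in the yellow ring. The arm is holding the cover level about 11 mm above the posts, with its red-marked end over the red terminal block.

**Last checks:**
- **Alignment, wide end:** in the wrist view the two cover holes were off their threads by about 0.2 mm in x and 0.5 mm in y on average. Each hole also read 1.0 to 1.3 mm inward in x. I put this down to the hole walls showing in the view.
- **Alignment, red end:** in the top view both threads looked centred in their holes. I judged this by eye, because my numeric check on that view found no cover holes and stopped with an error.
- **Level:** the plate measured within 0.1° in pitch and yaw. Roll was not measured directly.
- **Stillness and contact:** the arm was still, and the only force was about 3 N, the cover's weight. That means no contact with the posts or capacitor.
- **Bystanders:** no move was planned near them, and I did not measure their positions again at the end.

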